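# Empty the pouring tray into the stock box

### The job

The tray of beech pieces is tucked under the slatted drying rack: draw it out, pieces and all, and let go of it standing level on the bench well clear of the rack. Then take it by its upright end handle, hold its open lip low over the stock box and tip it so that every piece slides off into the box, and put the empty tray back down level on the bench, clear of the rack and the box. Do not move the box out of its place or knock over or shove the cup, the wire-form base or the glue jar.

Things in the scene. Friction and masses are not known exactly. Their poses are not given: they have to be found in the camera images.
- tray: Wooden pouring tray, 210 long (its x) x 106 wide (its y), about 0.3 to 0.45 kg. Origin under its centre, z up. Floor 6 thick; side walls and rear (-x) wall 8 thick, tops 44 above the underside; the +x end is open for pouring. Its rear starts under the rack, its front 75 to 95 sticks out. The pieces lie in the rear two thirds; the front 50 of the floor starts empty
- tray_handle (a point): gripping point in the middle of the upright handle plate at the tray's rear: tray frame (-107, 0, 80) mm. The plate, 56 wide (y) and 10 thick, rises from the rear wall to 102 above the underside, leaning 15 degrees back (top towards -x); it continues 22 above this point. Its faces look along tray x. At the start the rack's slats cover it
- tray_lip (a point): middle of the open pouring edge, on the upper face of the floor: tray frame (105, 0, 6) mm. The pieces slide off over it at a slope of some 25 to 50 degrees; the friction varies
- tray_wall (a point): top of the +y side wall, 25 back from the open end: tray frame (80, 49, 44) mm; a place to pinch the 8 thick wall from above
- rack: Slatted wooden drying rack fixed to the bench: four slats on two rails and four posts, 140 deep (its x) x 260 wide (its y); slats' underside 112, top 124 above the bench, rails' underside 94; posts 16 square at x +-55, y +-120. Flat samples on it, to 132 high. Origin on the bench under its centre; the tray comes out at its +x side
- rack_edge (a point): middle of the rack's top edge on the side where the tray comes out: rack frame (70, 0, 124) mm
- block1: block 34 x 26 x 24 high, 16 g, beech, loose on the tray's floor at the start; origin at the centre of its underside (as it stands upright)
- block2: the same as block1; beech, loose on the tray's floor at the start; origin at the centre of its underside (as it stands upright)
- disc1: round disc, diameter 32, 20 high, 12 g, beech, loose on the tray's floor at the start; origin at the centre of its underside (as it stands upright)
- disc2: the same as disc1; beech, loose on the tray's floor at the start; origin at the centre of its underside (as it stands upright)
- hex1: six-sided slug, 32 across flats, 22 high, 14 g, beech, loose on the tray's floor at the start; origin at the centre of its underside (as it stands upright)
- stock_box: open cardboard stock box, 200 (x) x 170 (y) x 70 high, walls and floor 6 thick, 0.9 kg, loose on the bench. Origin under its centre
- cup: bystander: small black cup, diameter 64, 75 high, loose; origin under its centre
- form_base: bystander: dark wooden base 130 (x) x 100 (y) x 18 with a wire form on it to 120 high, loose; origin under its centre
- glue_jar: bystander: white glue jar, diameter 60, 80 high, loose; origin under its centre

How it is judged:
By the outcome, as a careful person would: the job done as asked, in the order asked, and still so for the second after the job is handed in, with the robot touching nothing.
It also fails if it takes over 67 s, if anything falls off the work surface, if the arm or the gripper's body presses on something with over 40 N, if the wrist force passes 120 N, or if a joint passes its speed limit or range.

### The arm

A 6-joint arm with a two-finger parallel gripper is mounted at the origin on the work surface. World frame = base frame: x ahead of the robot, y to its left, z up, the work surface at z = 0. Lengths are in m, angles in degrees, forces in N, time in s.
With the tool pointing down it reaches from about 0.3 to 0.75 m from the base axis. Payload 8.5 kg.
Tool frame: the origin (TCP) lies between the finger pads; the fingertips stand 22 mm ahead of it and the grasp point (between the pads) lies 3 mm ahead of it (env.nose_length is the distance from the TCP to the fingertips, in m); z points along the fingers, x is the direction in which the jaws open and shut, and the axes are right-handed (so a half turn about z gives the same grasp; the last joint's range is limited). The gripper opens to 85 mm and grips with 20 to 120 N. Pads are 22 mm wide; open, the fingers measure 114 mm over their backs; the gripper's body (76 mm by 85 mm) begins 54 mm behind the grasp point. The pads swing forward as they close: fully open they stand 13 mm farther back than shut.
Start: joints at [64.154, 21.807, 74.336, -0, 83.858, -12.336], TCP at [0.128, 0.535, 0.253] pointing down, gripper open.
Joint ranges: [-178.18, 178.18], [-50.72, 133.34], [12.68, 142.11], [-81.47, 261.47], [9.98, 163.14], [-165.26, 165.26]. Speed limits (degrees/s): [136.94, 136.94, 180, 180, 180, 180].

### API

Orientations are given as a 3x3 rotation matrix whose columns are the frame's x, y, z axes.
In Python, from rig import env gives the robot as it stands.
- The arm moves only by the tool arm_command, never from a script. Its argument "steps" is a list of rows, each an object with "delta_pos": the shift along the world's x, y, z in mm, a list of three; "dr": the turn, a rotation vector about the world's x, y, z in degrees, a list of three. In form: [{"delta_pos": [dx, dy, dz], "dr": [wx, wy, wz]}, ...]. A call has 1 to 20 rows; each row shifts and turns the commanded pose from where the row before left it; what a row does not reach is not made up. A row lasts 1/10 s, in which the tool goes at most 50 mm and 8.59 degrees, less where a joint would pass 70% of its speed; a pose out of reach is approached as far as the arm can. A call with a gripper value outside its range is refused whole. "grip" is the opening, from 0 (shut) to 1 (fully open), set as the call begins (left out, the last holds). The fingers move at their own pace and stop on an object; "squeeze" is the grip in N (left out, the last holds). Time passes only in rows, so rows that do not move let the fingers close. It gives the time, the measured TCP pose, the force and the opening at its end, in the units of the state.
- env.observe(): the state, without advancing time (a new reading comes with each control period).
- env.get_image(name): name is "side" or "top"; returns the picture (480x640x3 uint8, blue, green, red); there is no depth.
- env.get_calibration(name): a dict with "fx", "fy", "cx", "cy" (pixels), "k1" (the pictures are not rectified: a ray, as slopes to the right and down, at radius r is drawn at 1 + k1 r^2 times it, then the intrinsics apply), "view" (4x4, takes a point from world to camera coordinates). Camera axes: x right, y up, looking along -z (the intrinsics and any distortion apply to the point x, -y, -z); pixel columns grow to the right and rows downward; lengths in m; the calibration is good to about 2 mm. A picture is of the moment at which its call begins. get_calibration takes no time and is no camera call.
- env.close_job(): hands the job in, once; it reports no verdict.
The state is a dict: "time_s": time; "q": joint angles; "qvel": joint speeds; "joint_efforts": joint torques, N m; "position": TCP position; "tool_rot": TCP orientation; "ft_force": force on the tool from outside, world axes, zero at the start; "wrist_torque": the same for the moment, N m; "grip_width": finger opening in m.
Only numpy, scipy, OpenCV 4.12 (cv2) and the standard library are available. Lean on these libraries where they do the work, as an engineer would, in place of code of your own. Each camera call takes 0.05 s, during which the arm holds its last target. There are 200 camera calls.

## Working session

There is one attempt and no reset: what is moved stays moved. The work goes in short steps, Python scripts to look and compute and a tool call to move; the robot and the scene stay as the last step left them, time stands still between calls to the robot, and variables do not carry over. Pictures are saved under pics/ and viewed, about 8 in all and at most 12, crops included, and the job is handed in when it is done.

Besides the shell and the picture viewer there is one more tool, called after "Call:" as name([rows], argument=value, ...), one row to a line, values as JSON. arm_command: Moves the arm, as the interface text tells. Its arguments: {"type":"object","properties":{"steps":{"type":"array"},"grip":{"type":"number"},"squeeze":{"type":"number"}},"required":["steps"]}

```bash
ls; mkdir -p pics
cat > h.py <<'E'
import numpy as np, cv2
from rig import env
def snap(name,fn):
    im=env.get_image(name); cv2.imwrite('pics/'+fn,im); return im
def ray(name,u,v):
    c=env.get_calibration(name); V=np.array(c['view'])
    K=np.array([[c['fx'],0,c['cx']],[0,c['fy'],c['cy']],[0,0,1]])
    p=cv2.undistortPoints(np.array([[[u,v]]],float),K,np.array([c['k1'],0,0,0,0]))[0,0]
    R=V[:3,:3]; o=-R.T@V[:3,3]; d=R.T@np.array([p[0],-p[1],-1]); return o,d
def onz(name,u,v,z):
    o,d=ray(name,u,v); return o+d*(z-o[2])/d[2]
def proj(name,P):
    c=env.get_calibration(name); V=np.array(c['view']); q=V[:3,:3]@np.array(P,float)+V[:3,3]
    x,y=q[0]/-q[2],-q[1]/-q[2]; s=1+c['k1']*(x*x+y*y); return c['fx']*x*s+c['cx'],c['fy']*y*s+c['cy']
E
python3 - <<'E'
from h import *
for n in('top','side'):
    snap(n,n+'0.png'); o,d=ray(n,320,240); print(n,o.round(3),d.round(3), env.get_calibration(n)['k1'])
print(env.observe())
E
```

```text
pics
top [0.268 0.051 1.524] [ 0.206 -0.009 -0.979] -0.11865142253672406
side [0.405 1.224 1.158] [ 0.109 -0.741 -0.663] -0.10434040358392985
{'time_s': 0.1, 'q': array([ 6.41533182e+01,  2.18387767e+01,  7.43802115e+01, -1.35151626e-03,
        8.38597082e+01, -1.23362065e+01]), 'qvel': array([-0.0504878 ,  0.00155755, -0.16281643,  0.01922659,  0.13715068,
       -0.07378022]), 'joint_efforts': array([ 2.95773898e-03, -4.49223876e+01, -2.31658369e+01, -1.96656474e-04,
        3.68359761e-03, -1.69651003e-05]), 'position': array([0.12839542, 0.53455205, 0.25275925]), 'tool_rot': array([[ 2.33620280e-01,  9.72327739e-01, -5.77696028e-04],
       [ 9.72326977e-01, -2.33620837e-01, -1.24633690e-03],
       [-1.34680977e-03, -2.70539857e-04, -9.99999056e-01]]), 'ft_force': array([ 0.18761217, -0.25952841,  0.10750961]), 'wrist_torque': array([-4.34098679e-02,  2.49129169e-02,  5.79096761e-05]), 'grip_width': 0.08567548812946238}
```

View pics/top0.png

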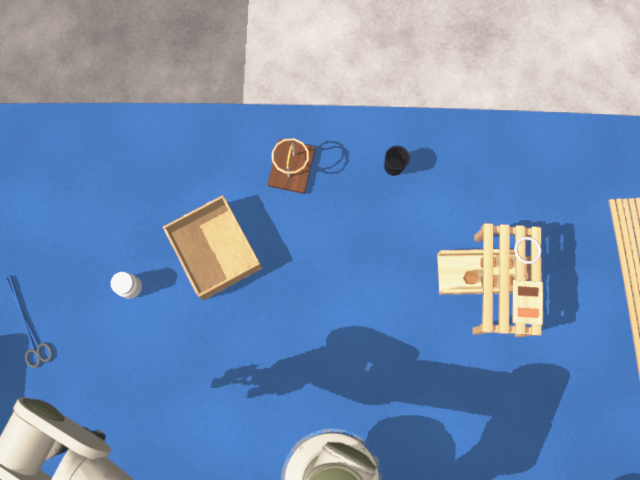

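View pics/side0.png

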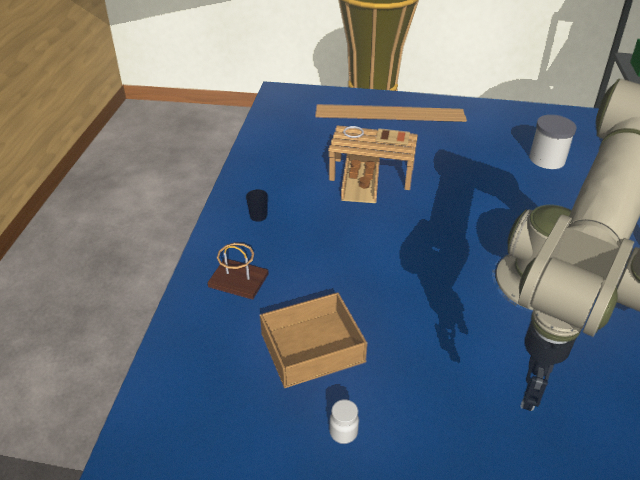

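Run:
```python
from h import *
im=cv2.imread('pics/top0.png')
a=cv2.resize(im[210:350,420:560],None,fx=4,fy=4,interpolation=cv2.INTER_CUBIC); cv2.imwrite('pics/c1.png',a)
P=lambda u,v,z:onz('top',u,v,z).round(3)
print('box top corners',P(224,198,.07),P(164,228,.07),P(204,297,.07),P(260,265,.07))
print('cup',P(397,156,.07),'form',P(291,170,.018),[P(*q,.018) for q in((280,144),(316,149),(304,193),(268,186))],'jar',P(124,284,.08))
print('tray lip',P(438,251,.044),P(440,294,.044))
print('rack',[P(*q,.124) for q in((485,225),(485,335),(541,228),(541,334))])
```

```text
box top corners [0.676 0.28  0.07 ] [0.596 0.426 0.07 ] [0.427 0.316 0.07 ] [0.508 0.183 0.07 ]
cup [ 0.796 -0.154  0.07 ] form [0.77  0.117 0.018] [array([0.841, 0.148, 0.018]), array([0.829, 0.052, 0.018]), array([0.708, 0.081, 0.018]), array([0.725, 0.175, 0.018])] jar [0.452 0.512 0.08 ]
tray lip [ 0.556 -0.258  0.044] [ 0.448 -0.261  0.044]
rack [array([ 0.606, -0.357,  0.124]), array([ 0.345, -0.347,  0.124]), array([ 0.602, -0.496,  0.124]), array([ 0.348, -0.481,  0.124])]
```

View pics/c1.png

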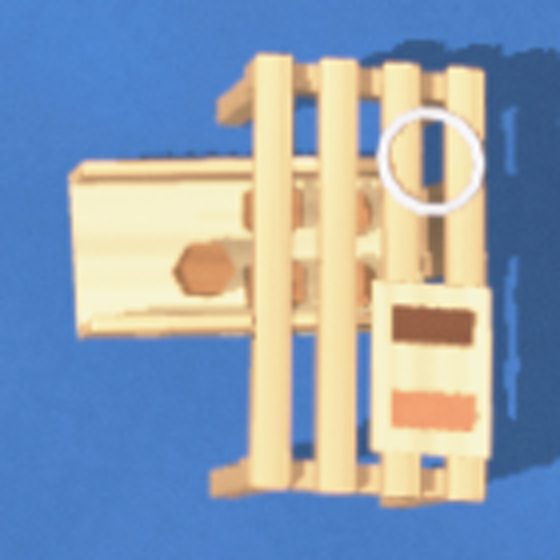

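Run:
```python
from h import *
P=lambda u,v,z:onz('top',420+u/4,210+v/4,z).round(4)
print('near bottom',P(80,337,0),P(248,334,0)); print('far top',P(83,160,.044),P(248,157,.044))
print('lip floor',P(73,182,.006),P(80,325,.006)); print('rack edge',P(257,55,.124),P(252,486,.124))
S=lambda u,v,z:onz('side',u,v,z).round(3)
print('side lip bottom', S(342,200,0),S(377,202,0)); print('box side top',[S(*q,.07) for q in ((261,318),(340,296),(366,344),(285,364))])
```

```text
near bottom [ 0.4531 -0.2698  0.    ] [ 0.4565 -0.3784  0.    ]
far top [ 0.5591 -0.265   0.044 ] [ 0.5629 -0.3702  0.044 ]
lip floor [ 0.5521 -0.2663  0.006 ] [ 0.46   -0.2687  0.006 ]
rack edge [ 0.6095 -0.3555  0.124 ] [ 0.3526 -0.3429  0.124 ]
side lip bottom [ 0.557 -0.264  0.   ] [ 0.45  -0.271  0.   ]
box side top [array([0.679, 0.297, 0.07 ]), array([0.506, 0.2  , 0.07 ]), array([0.431, 0.337, 0.07 ]), array([0.599, 0.419, 0.07 ])]
```

Call:
arm_command([
  {"delta_pos":[23,-38,0],"dr":[0,0,-3.7]},
  {"delta_pos":[23,-38,0],"dr":[0,0,-3.7]},
  {"delta_pos":[23,-38,0],"dr":[0,0,-3.7]},
  {"delta_pos":[23,-38,0],"dr":[0,0,-3.7]},
  {"delta_pos":[23,-38,0],"dr":[0,0,-3.7]},
  {"delta_pos":[23,-38,0],"dr":[0,0,-3.7]},
  {"delta_pos":[23,-38,0],"dr":[0,0,-3.7]},
  {"delta_pos":[23,-38,0],"dr":[0,0,-3.7]},
  {"delta_pos":[23,-38,0],"dr":[0,0,-3.7]},
  {"delta_pos":[23,-38,0],"dr":[0,0,-3.7]},
  {"delta_pos":[10,-44,0],"dr":[0,0,-3.7]},
  {"delta_pos":[10,-44,0],"dr":[0,0,-3.7]},
  {"delta_pos":[10,-44,0],"dr":[0,0,-3.7]},
  {"delta_pos":[10,-44,0],"dr":[0,0,-3.7]},
  {"delta_pos":[10,-44,0],"dr":[0,0,-3.7]},
  {"delta_pos":[10,-44,0],"dr":[0,0,-3.7]},
  {"delta_pos":[10,-44,0],"dr":[0,0,-3.7]},
  {"delta_pos":[10,-44,0],"dr":[0,0,-3.7]},
  {"delta_pos":[10,-44,0],"dr":[0,0,-3.7]},
  {"delta_pos":[10,-40,0],"dr":[0,0,-3.7]},
], grip=0.5)

```text
time_s: 2.1
position: [0.4584, -0.2833, 0.2529]
tool_rot: [[0.999, 0.04, -0.001], [0.04, -0.999, 0.001], [-0.001, -0.001, -1.0]]
ft_force: [0.8, 0.2, 0.1]
grip_width: 0.043
```

Call:
arm_command([
  {"delta_pos":[0,-5,-25],"dr":[0,0,0]},
  {"delta_pos":[0,0,-30],"dr":[0,0,0]},
  {"delta_pos":[0,0,-30],"dr":[0,0,0]},
  {"delta_pos":[0,0,-30],"dr":[0,0,0]},
  {"delta_pos":[0,0,-30],"dr":[0,0,0]},
  {"delta_pos":[0,0,-20],"dr":[0,0,0]},
  {"delta_pos":[0,0,-20],"dr":[0,0,0]},
  {"delta_pos":[0,0,-10],"dr":[0,0,0]},
  {"delta_pos":[0,0,-10],"dr":[0,0,0]},
  {"delta_pos":[0,0,-5],"dr":[0,0,0]},
  {"delta_pos":[0,0,0],"dr":[0,0,0]},
  {"delta_pos":[0,0,0],"dr":[0,0,0]},
])

```text
time_s: 3.3
position: [0.4587, -0.2864, 0.0439]
tool_rot: [[0.999, 0.043, 0.001], [0.043, -0.999, -0.001], [0.001, 0.001, -1.0]]
ft_force: [0.0, -1.1, 0.3]
grip_width: 0.0427
```

Call:
arm_command([
  {"delta_pos":[0,0,0],"dr":[0,0,0]},
  {"delta_pos":[0,0,0],"dr":[0,0,0]},
  {"delta_pos":[0,0,0],"dr":[0,0,0]},
  {"delta_pos":[0,0,0],"dr":[0,0,0]},
  {"delta_pos":[0,0,0],"dr":[0,0,0]},
  {"delta_pos":[0,0,0],"dr":[0,0,0]},
  {"delta_pos":[0,0,0],"dr":[0,0,0]},
  {"delta_pos":[0,0,0],"dr":[0,0,0]},
], grip=0, squeeze=50)

```text
time_s: 4.1
position: [0.4588, -0.2864, 0.0439]
tool_rot: [[0.999, 0.044, 0.001], [0.044, -0.999, -0.001], [0.001, 0.001, -1.0]]
ft_force: [0.5, 1.0, 6.0]
grip_width: 0.0067
```

Call:
arm_command([
  {"delta_pos":[0,4,0],"dr":[0,0,0]},
  {"delta_pos":[0,8,0],"dr":[0,0,0]},
  {"delta_pos":[-0.5,12,0],"dr":[0,0,0]},
  {"delta_pos":[-0.5,15,0],"dr":[0,0,0]},
  {"delta_pos":[-0.5,15,0],"dr":[0,0,0]},
  {"delta_pos":[-0.5,15,0],"dr":[0,0,0]},
  {"delta_pos":[-0.5,15,0],"dr":[0,0,0]},
  {"delta_pos":[-0.5,15,0],"dr":[0,0,0]},
  {"delta_pos":[-0.5,15,0],"dr":[0,0,0]},
  {"delta_pos":[-0.5,15,0],"dr":[0,0,0]},
  {"delta_pos":[-0.5,15,0],"dr":[0,0,0]},
  {"delta_pos":[-0.5,15,0],"dr":[0,0,0]},
  {"delta_pos":[-0.5,15,0],"dr":[0,0,0]},
  {"delta_pos":[-0.5,15,0],"dr":[0,0,0]},
  {"delta_pos":[-0.5,15,0],"dr":[0,0,0]},
  {"delta_pos":[-0.5,15,0],"dr":[0,0,0]},
  {"delta_pos":[-0.5,15,0],"dr":[0,0,0]},
  {"delta_pos":[-0.5,12,0],"dr":[0,0,0]},
  {"delta_pos":[-0.5,8,0],"dr":[0,0,0]},
  {"delta_pos":[0,4,0],"dr":[0,0,0]},
])

```text
time_s: 6.1
position: [0.4506, -0.0283, 0.0439]
tool_rot: [[0.999, 0.044, 0.002], [0.044, -0.999, -0.002], [0.002, 0.002, -1.0]]
ft_force: [1.0, -6.9, 6.5]
grip_width: 0.0068
```

Call:
arm_command([
  {"delta_pos":[0,0,0],"dr":[0,0,0]},
  {"delta_pos":[0,0,0],"dr":[0,0,0]},
  {"delta_pos":[0,0,0],"dr":[0,0,0]},
  {"delta_pos":[0,0,0],"dr":[0,0,0]},
  {"delta_pos":[0,0,0],"dr":[0,0,0]},
], grip=0.4)

```text
time_s: 6.6
position: [0.4499, -0.0283, 0.0432]
tool_rot: [[0.999, 0.043, -0.0], [0.043, -0.999, 0.0], [-0.0, -0.0, -1.0]]
ft_force: [0.2, 0.3, 0.6]
grip_width: 0.0343
```

Call:
arm_command([
  {"delta_pos":[0,0,20],"dr":[0,0,0]},
  {"delta_pos":[0,0,30],"dr":[0,0,0]},
  {"delta_pos":[0,0,40],"dr":[0,0,0]},
  {"delta_pos":[0,0,40],"dr":[0,0,0]},
  {"delta_pos":[0,0,40],"dr":[0,0,4]},
  {"delta_pos":[-10,0,20],"dr":[0,0,8]},
  {"delta_pos":[-20,0,0],"dr":[0,0,8]},
  {"delta_pos":[-30,0,0],"dr":[0,0,8]},
  {"delta_pos":[-30,0,0],"dr":[0,0,8]},
  {"delta_pos":[-30,0,0],"dr":[0,0,8]},
])

```text
time_s: 7.6
position: [0.3287, -0.028, 0.2331]
tool_rot: [[0.684, 0.729, -0.0], [0.729, -0.684, 0.0], [-0.0, -0.0, -1.0]]
ft_force: [-0.3, -1.1, 0.7]
grip_width: 0.0343
```

Run:
```python
from h import *
a=snap('top','t1.png'); b=snap('side','s1.png')
cv2.imwrite('pics/c2.png',np.vstack([cv2.resize(a[200:330,300:500],None,fx=3,fy=3)[:290],cv2.resize(b[130:300,280:530],None,fx=2.4,fy=2.4)[:305]]) if 0 else cv2.resize(a[200:340,300:500],None,fx=4,fy=4))
```

```text
(no output)
```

View pics/c2.png

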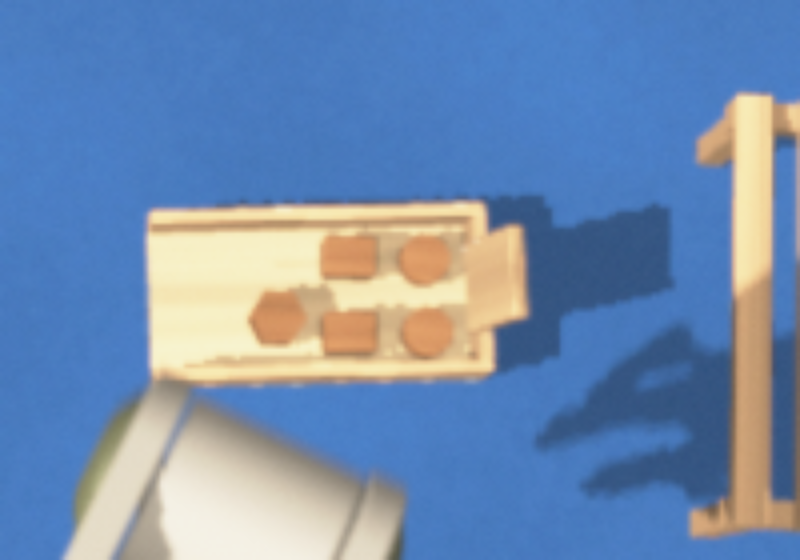

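Run:
```python
from h import *
P=lambda u,v,z:onz('top',300+u/4,200+v/4,z).round(4)
print('handle top corners',P(519,226,.101),P(525,318,.101)); print('rear top',P(487,204,.044),P(494,373,.044)); print('far front top',P(150,211,.044)); print('rack',P(735,95,.124),P(733,525,.124))
print(env.observe()['q'].round(1))
```

```text
handle top corners [ 0.5314 -0.2258  0.101 ] [ 0.4758 -0.2283  0.101 ]
rear top [ 0.5556 -0.217   0.044 ] [ 0.4496 -0.2195  0.044 ]
far front top [ 0.5471 -0.0062  0.044 ]
rack [ 0.6095 -0.3543  0.124 ] [ 0.3532 -0.3436  0.124 ]
[-25.8  -0.  106.5  -0.   73.5 -72.4]
```

Call:
arm_command([
  {"delta_pos":[14,-18,0],"dr":[0,0,3.8]},
  {"delta_pos":[14,-18,0],"dr":[0,0,3.8]},
  {"delta_pos":[14,-18,0],"dr":[0,0,3.8]},
  {"delta_pos":[14,-18,0],"dr":[0,0,3.8]},
  {"delta_pos":[14,-18,0],"dr":[0,0,3.8]},
  {"delta_pos":[15,-19,0],"dr":[0,0,3.8]},
  {"delta_pos":[15,-19,0],"dr":[0,0,3.8]},
  {"delta_pos":[15,-19,0],"dr":[0,0,3.8]},
  {"delta_pos":[15,-19,-2],"dr":[0,0,3.8]},
  {"delta_pos":[15,-19,-3],"dr":[0,0,3.8]},
  {"delta_pos":[15,-19,-4],"dr":[0,0,3.8]},
  {"delta_pos":[15,-19,-4],"dr":[0,0,3.8]},
  {"delta_pos":[0,0,0],"dr":[4,0,0]},
  {"delta_pos":[0,0,0],"dr":[4,0,0]},
  {"delta_pos":[0,0,0],"dr":[4,0,0]},
  {"delta_pos":[0,0,0],"dr":[3,0.6,0]},
  {"delta_pos":[0,0,0],"dr":[0,0,0]},
  {"delta_pos":[0,0,0],"dr":[0,0,0]},
], grip=0.65)

```text
time_s: 9.5
position: [0.5052, -0.2514, 0.2199]
tool_rot: [[-0.033, 0.999, -0.01], [0.966, 0.035, 0.258], [0.258, -0.001, -0.966]]
ft_force: [-0.6, 0.8, -0.4]
grip_width: 0.0554
```

Call:
arm_command([
  {"delta_pos":[-2,-6,0],"dr":[0,0,0]},
  {"delta_pos":[0,5,-20],"dr":[0,0,0]},
  {"delta_pos":[0,6,-22],"dr":[0,0,0]},
  {"delta_pos":[0,5,-20],"dr":[0,0,0]},
  {"delta_pos":[0,5,-20],"dr":[0,0,0]},
  {"delta_pos":[0,5,-20],"dr":[0,0,0]},
  {"delta_pos":[0,4,-15],"dr":[0,0,0]},
  {"delta_pos":[0,3,-10],"dr":[0,0,0]},
  {"delta_pos":[0,3,-10],"dr":[0,0,0]},
  {"delta_pos":[0,0,0],"dr":[0,0,0]},
  {"delta_pos":[0,0,0],"dr":[0,0,0]},
])

```text
time_s: 10.6
position: [0.5032, -0.2215, 0.0837]
tool_rot: [[-0.034, 0.999, -0.01], [0.965, 0.036, 0.258], [0.258, -0.0, -0.966]]
ft_force: [0.9, 0.2, 0.7]
grip_width: 0.0557
```

Run:
```python
from h import *
b=snap('side','s2.png'); u,v=map(int,proj('side',(0.5,-.17,.1))); print(u,v, env.observe()['ft_force'])
cv2.imwrite('pics/c3.png',cv2.resize(b[v-90:v+60,u-100:u+100],None,fx=4,fy=4))
```

```text
358 194 [-0.07578336  1.14915686 -0.21168988]
```

View pics/c3.png

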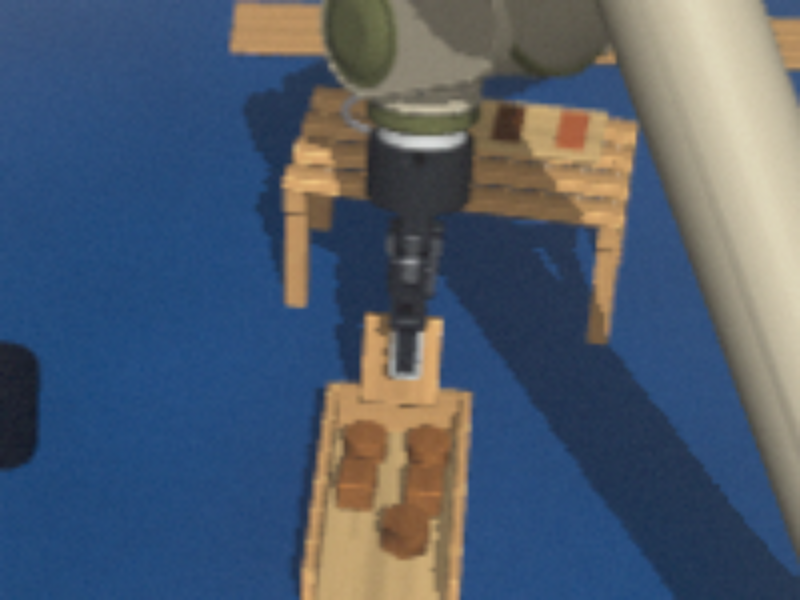

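Call:
arm_command([
  {"delta_pos":[0,0,0],"dr":[0,0,0]},
  {"delta_pos":[0,0,0],"dr":[0,0,0]},
  {"delta_pos":[0,0,0],"dr":[0,0,0]},
  {"delta_pos":[0,0,0],"dr":[0,0,0]},
  {"delta_pos":[0,0,0],"dr":[0,0,0]},
  {"delta_pos":[0,0,0],"dr":[0,0,0]},
  {"delta_pos":[0,0,0],"dr":[0,0,0]},
  {"delta_pos":[0,0,0],"dr":[0,0,0]},
  {"delta_pos":[0,0,0],"dr":[0,0,0]},
  {"delta_pos":[0,0,0],"dr":[0,0,0]},
], grip=0, squeeze=115)

```text
time_s: 11.65
position: [0.503, -0.2204, 0.084]
tool_rot: [[-0.034, 0.999, -0.01], [0.965, 0.036, 0.26], [0.26, -0.001, -0.966]]
ft_force: [-0.9, 4.7, 5.7]
grip_width: 0.0087
```

Call:
arm_command([
  {"delta_pos":[0,0,1],"dr":[1,0,0]},
  {"delta_pos":[0,0,3],"dr":[1,0,0]},
  {"delta_pos":[0,0,6],"dr":[1,0,0]},
  {"delta_pos":[0,0,10],"dr":[1,0,0]},
  {"delta_pos":[0,0,10],"dr":[0,0,0]},
  {"delta_pos":[0,0,10],"dr":[0,0,0]},
  {"delta_pos":[0,0,10],"dr":[0,0,0]},
  {"delta_pos":[0,0,10],"dr":[0,0,0]},
  {"delta_pos":[0,0,0],"dr":[0,0,0]},
])

```text
time_s: 12.55
position: [0.5034, -0.2215, 0.1448]
tool_rot: [[-0.035, 0.999, -0.008], [0.945, 0.036, 0.324], [0.324, 0.003, -0.946]]
ft_force: [-0.2, -1.1, -4.4]
grip_width: 0.0084
```

Run:
```python
from h import *
b=snap('side','s3.png'); u,v=358,194; print(env.observe()['ft_force'],env.observe()['wrist_torque'],env.observe()['q'].round(1))
cv2.imwrite('pics/c4.png',cv2.resize(b[v-90:v+60,u-100:u+100],None,fx=4,fy=4))
```

```text
[-0.52505581 -0.31845825 -4.69791249] [-0.79449219 -0.00413016  0.02555914] [ -42.1   31.8   78.9   13.7   82.9 -137.4]
```

View pics/c4.png

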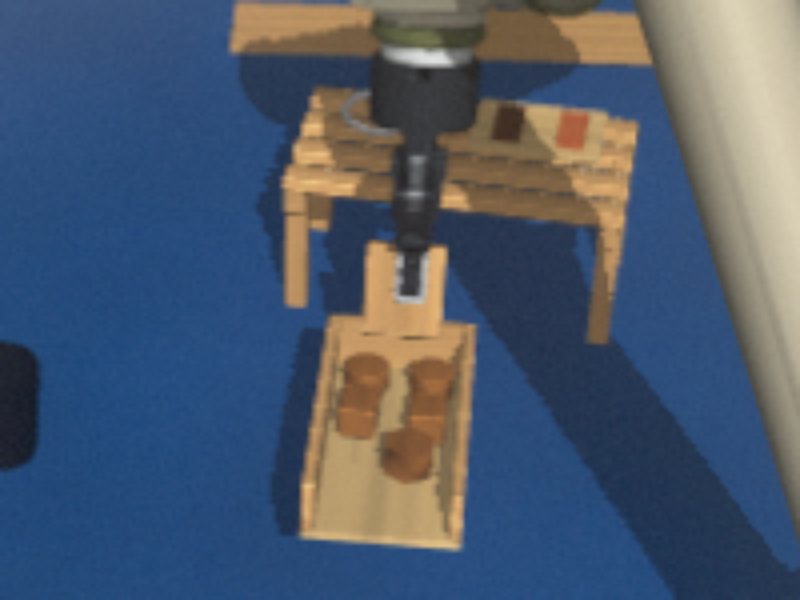

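Call:
arm_command([
  {"delta_pos":[-2.5,5.5,3],"dr":[0,0,-0.8]},
  {"delta_pos":[-5.5,13,5],"dr":[0,0,-2]},
  {"delta_pos":[-8,18,5],"dr":[0,0,-2.8]},
  {"delta_pos":[-8,18,5],"dr":[0,0,-2.8]},
  {"delta_pos":[-8,18,5],"dr":[0,0,-2.8]},
  {"delta_pos":[-8,18,5],"dr":[0,0,-2.8]},
  {"delta_pos":[-8,18,5],"dr":[0,0,-2.8]},
  {"delta_pos":[-8,18,5],"dr":[0,0,-2.8]},
  {"delta_pos":[-8,18,5],"dr":[0,0,-2.8]},
  {"delta_pos":[-8,18,5],"dr":[0,0,-2.8]},
  {"delta_pos":[-8,18,5],"dr":[0,0,-2.8]},
  {"delta_pos":[-8,18,2],"dr":[0,0,-2.8]},
  {"delta_pos":[-8,18,0],"dr":[0,0,-2.8]},
  {"delta_pos":[-8,18,0],"dr":[0,0,-2.8]},
  {"delta_pos":[-8,18,0],"dr":[0,0,-2.8]},
  {"delta_pos":[-8,18,0],"dr":[0,0,-2.8]},
  {"delta_pos":[-8,18,0],"dr":[0,0,-2.8]},
  {"delta_pos":[-8,18,0],"dr":[0,0,-2.8]},
  {"delta_pos":[-8,18,0],"dr":[0,0,-2.8]},
  {"delta_pos":[-6,12,0],"dr":[0,0,-2.8]},
])

```text
time_s: 14.6
position: [0.351, 0.1166, 0.1978]
tool_rot: [[0.738, 0.626, 0.252], [0.592, -0.78, 0.204], [0.324, -0.001, -0.946]]
ft_force: [0.0, 0.3, -4.2]
grip_width: 0.0092
```

Call:
arm_command([
  {"delta_pos":[-6,16,0],"dr":[0,0,-2.8]},
  {"delta_pos":[-6,16,0],"dr":[0,0,-2.8]},
  {"delta_pos":[-4,10,0],"dr":[0,0,-2.8]},
  {"delta_pos":[-2,5,0],"dr":[0,0,-1]},
  {"delta_pos":[0,0,0],"dr":[0,0,0]},
  {"delta_pos":[0,0,0],"dr":[0,0,0]},
])

```text
time_s: 15.2
position: [0.3343, 0.1623, 0.198]
tool_rot: [[0.823, 0.492, 0.283], [0.466, -0.871, 0.159], [0.324, 0.0, -0.946]]
ft_force: [-0.6, -0.0, -4.0]
grip_width: 0.0086
```

Run:
```python
from h import *
a=snap('top','t4.png'); b=snap('side','s4.png'); print(env.observe()['wrist_torque'],env.observe()['q'].round(1))
cv2.imwrite('pics/c5.png',np.hstack([cv2.resize(a[150:350,120:340],(440,400)),b[200:450,220:460].repeat(1,0)[:].copy() if 0 else cv2.resize(b[220:420,240:420],(360,400))]))
```

```text
[-0.38352591  0.62540447 -0.00074833] [ 1.500e+00  1.000e-01  1.159e+02  1.180e+01  4.770e+01 -3.460e+01]
```

View pics/c5.png

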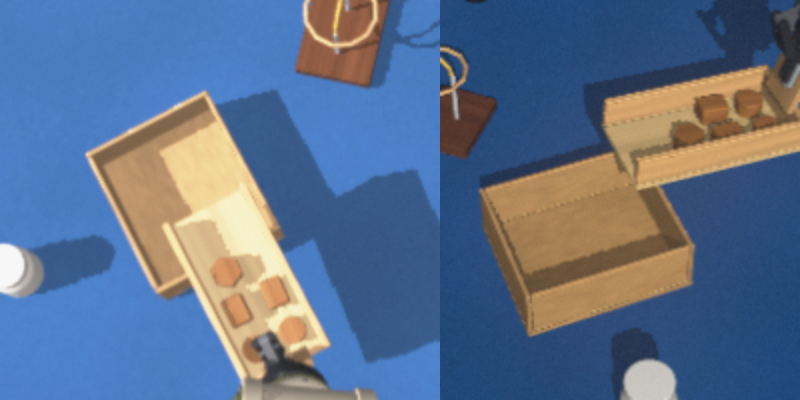

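Call:
arm_command([
  {"delta_pos":[3.2,5.2,7.9],"dr":[-1.56,2.75,0]},
  {"delta_pos":[3.2,5.2,7.9],"dr":[-1.56,2.75,0]},
  {"delta_pos":[3.2,5.2,7.9],"dr":[-1.56,2.75,0]},
  {"delta_pos":[3.2,5.2,7.9],"dr":[-1.56,2.75,0]},
  {"delta_pos":[3.2,5.2,7.9],"dr":[-1.56,2.75,0]},
  {"delta_pos":[3.2,5.2,7.9],"dr":[-1.56,2.75,0]},
  {"delta_pos":[7.4,4.2,6.7],"dr":[-1.64,2.9,0]},
  {"delta_pos":[7.4,4.2,6.7],"dr":[-1.64,2.9,0]},
  {"delta_pos":[7.4,4.2,6.7],"dr":[-1.64,2.9,0]},
  {"delta_pos":[8.8,5,5],"dr":[-1.64,2.9,0]},
  {"delta_pos":[8.8,5,5],"dr":[-1.64,2.9,0]},
  {"delta_pos":[8.8,5,5],"dr":[-1.64,2.9,0]},
  {"delta_pos":[0,0,0],"dr":[0,0,0]},
  {"delta_pos":[0,0,0],"dr":[0,0,0]},
  {"delta_pos":[0,0,0],"dr":[0,0,0]},
  {"delta_pos":[0,0,0],"dr":[0,0,0]},
])

```text
time_s: 16.9
position: [0.4023, 0.2208, 0.281]
tool_rot: [[0.819, 0.492, -0.295], [0.462, -0.87, -0.169], [-0.34, 0.002, -0.94]]
ft_force: [0.2, -0.3, -4.0]
grip_width: 0.0084
```

Run:
```python
from h import *
a=snap('top','t5.png'); b=snap('side','s5.png'); print(env.observe()['wrist_torque'],env.observe()['q'].round(1))
cv2.imwrite('pics/c6.png',np.hstack([cv2.resize(a[150:350,120:340],(440,400)),cv2.resize(b[220:420,240:420],(360,400))]))
```

```text
[ 0.11289359 -0.14020252  0.07031329] [ 16.3  20.2  74.6  -4.7 104.6 -13.6]
```

View pics/c6.png

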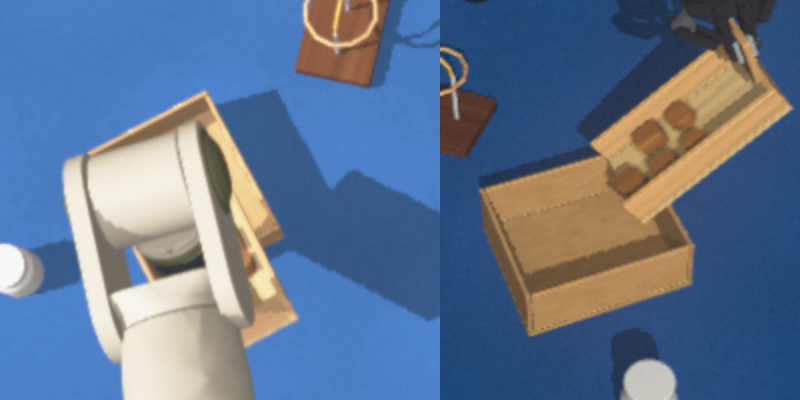

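Call:
arm_command([
  {"delta_pos":[7.5,4.2,2.5],"dr":[-1.23,2.18,0]},
  {"delta_pos":[7.5,4.2,2.5],"dr":[-1.23,2.18,0]},
  {"delta_pos":[7.5,4.2,2.5],"dr":[-1.23,2.18,0]},
  {"delta_pos":[7.5,4.2,2.5],"dr":[-1.23,2.18,0]},
  {"delta_pos":[0,0,0],"dr":[0,0,0]},
  {"delta_pos":[0,0,0],"dr":[0,0,0]},
  {"delta_pos":[0,0,0],"dr":[0,0,0]},
  {"delta_pos":[0,0,0],"dr":[0,0,0]},
  {"delta_pos":[0,0,0],"dr":[0,0,0]},
  {"delta_pos":[0,0,0],"dr":[0,0,0]},
  {"delta_pos":[0,0,0],"dr":[0,0,0]},
  {"delta_pos":[0,0,0],"dr":[0,0,0]},
])

```text
time_s: 18.2
position: [0.4328, 0.2379, 0.2908]
tool_rot: [[0.754, 0.493, -0.434], [0.426, -0.87, -0.248], [-0.499, 0.002, -0.866]]
ft_force: [-0.3, 0.5, -2.8]
grip_width: 0.0086
```

Run:
```python
from h import *
b=snap('side','s6.png'); print(env.observe()['wrist_torque'],env.observe()['q'].round(1))
cv2.imwrite('pics/c7.png',cv2.resize(b[220:420,240:420],(540,600)))
```

```text
[ 0.19383005 -0.37258695  0.0096097 ] [ 17.9  27.9  63.2  -6.7 118.1 -13.2]
```

View pics/c7.png

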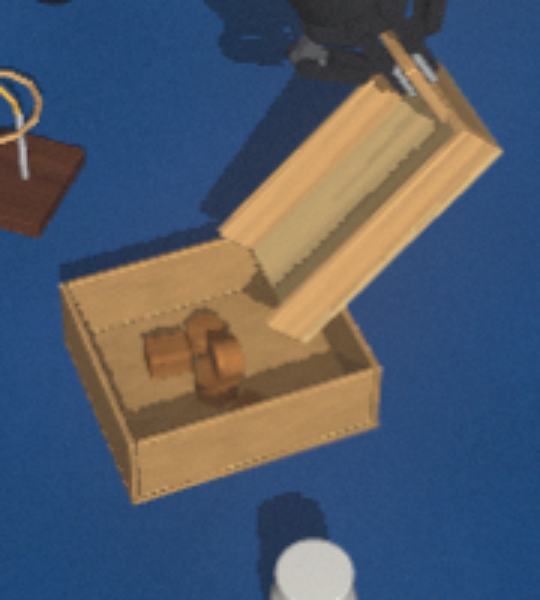

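Call:
arm_command([
  {"delta_pos":[0,0,15],"dr":[0,0,0]},
  {"delta_pos":[0,0,15],"dr":[0,0,0]},
  {"delta_pos":[-10.2,-5.8,-12.8],"dr":[2.21,-3.92,0]},
  {"delta_pos":[-10.2,-5.8,-12.8],"dr":[2.21,-3.92,0]},
  {"delta_pos":[-10.2,-5.8,-12.8],"dr":[2.21,-3.92,0]},
  {"delta_pos":[-10.2,-5.8,-12.8],"dr":[2.21,-3.92,0]},
  {"delta_pos":[-10.2,-5.8,-12.8],"dr":[2.21,-3.92,0]},
  {"delta_pos":[-10.2,-5.8,-12.8],"dr":[2.21,-3.92,0]},
  {"delta_pos":[-10.2,-5.8,-12.8],"dr":[2.21,-3.92,0]},
  {"delta_pos":[-10.2,-5.8,-12.8],"dr":[2.21,-3.92,0]},
  {"delta_pos":[-10.2,-5.8,-12.8],"dr":[2.21,-3.92,0]},
  {"delta_pos":[-10.2,-5.8,-12.8],"dr":[2.21,-3.92,0]},
  {"delta_pos":[0,0,0],"dr":[0,0,0]},
])

```text
time_s: 19.55
position: [0.327, 0.179, 0.191]
tool_rot: [[0.843, 0.491, 0.222], [0.475, -0.871, 0.124], [0.255, 0.001, -0.967]]
ft_force: [-0.5, -0.1, -4.0]
grip_width: 0.0086
```

Call:
arm_command([
  {"delta_pos":[8.6,-20,0],"dr":[0,0,3.1]},
  {"delta_pos":[8.6,-20,0],"dr":[0,0,3.1]},
  {"delta_pos":[8.6,-20,0],"dr":[0,0,3.1]},
  {"delta_pos":[8.6,-20,0],"dr":[0,0,3.1]},
  {"delta_pos":[8.6,-20,0],"dr":[0,0,3.1]},
  {"delta_pos":[8.6,-20,0],"dr":[0,0,3.1]},
  {"delta_pos":[8.6,-20,0],"dr":[0,0,3.1]},
  {"delta_pos":[8.6,-20,0],"dr":[0,0,3.1]},
  {"delta_pos":[8.6,-20,0],"dr":[0,0,3.1]},
  {"delta_pos":[8.6,-20,0],"dr":[0,0,3.1]},
  {"delta_pos":[8.6,-20,-4],"dr":[0,0,3.1]},
  {"delta_pos":[8.6,-20,-4],"dr":[0,0,3.1]},
  {"delta_pos":[8.6,-20,-4],"dr":[0,0,3.1]},
  {"delta_pos":[8.6,-20,-4],"dr":[0,0,3.1]},
  {"delta_pos":[8.6,-20,-4],"dr":[0,0,3.1]},
  {"delta_pos":[8.6,-20,-4],"dr":[0,0,3.1]},
  {"delta_pos":[8.6,-20,-4],"dr":[0,0,3.1]},
  {"delta_pos":[8.6,-20,-5],"dr":[0,0,3.1]},
  {"delta_pos":[8.6,-20,-5],"dr":[0,0,3.1]},
  {"delta_pos":[8.6,-20,-5],"dr":[0,0,3.1]},
])

```text
time_s: 21.55
position: [0.504, -0.2217, 0.15]
tool_rot: [[-0.027, 1.0, -0.005], [0.966, 0.027, 0.258], [0.258, 0.002, -0.966]]
ft_force: [0.5, 0.4, -4.2]
grip_width: 0.0089
```

Run:
```python
from h import *
a=snap('top','t7.png'); b=snap('side','s7.png'); o=env.observe(); print(o['position'].round(4),o['tool_rot'].round(3),o['wrist_torque'].round(2))
cv2.imwrite('pics/c8.png',np.hstack([cv2.resize(a[180:340,150:290],(350,400)),cv2.resize(b[120:400,230:440],(450,600))[:400] if 0 else cv2.resize(b[110:390,230:440],(300,400))]))
```

```text
[ 0.5043 -0.223   0.1493] [[-0.024  1.    -0.004]
 [ 0.966  0.025  0.257]
 [ 0.257  0.002 -0.966]] [-0.57  0.03 -0.02]
```

View pics/c8.png

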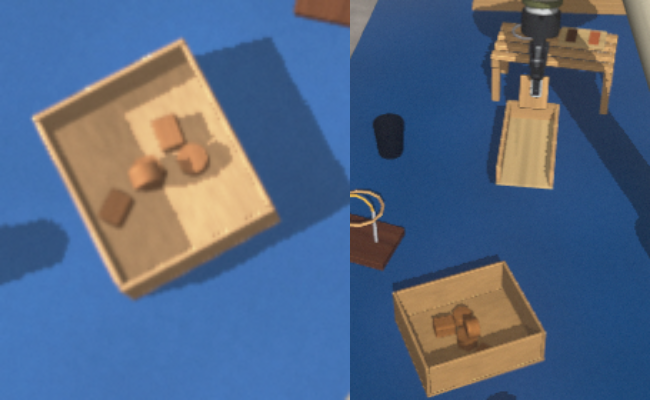

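Call:
arm_command([
  {"delta_pos":[0,0,-10],"dr":[0,0,0]},
  {"delta_pos":[0,0,-12],"dr":[0,0,0]},
  {"delta_pos":[0,0,-12],"dr":[0,0,0]},
  {"delta_pos":[0,0,-10],"dr":[0,0,0]},
  {"delta_pos":[0,0,-6],"dr":[0,0,0]},
  {"delta_pos":[0,0,-5],"dr":[0,0,0]},
  {"delta_pos":[0,0,-3],"dr":[0,0,0]},
  {"delta_pos":[0,0,-2],"dr":[0,0,0]},
  {"delta_pos":[0,0,-2],"dr":[0,0,0]},
  {"delta_pos":[0,0,0],"dr":[0,0,0]},
])

```text
time_s: 22.65
position: [0.5028, -0.2201, 0.0878]
tool_rot: [[-0.025, 1.0, -0.004], [0.965, 0.025, 0.259], [0.259, 0.003, -0.966]]
ft_force: [-0.5, 0.9, -3.6]
grip_width: 0.0085
```

Run:
```python
from h import *
a=cv2.imread('pics/t7.png'); b=cv2.imread('pics/s7.png')
cv2.imwrite('pics/c9.png',np.hstack([cv2.resize(a[220:285,180:245],(400,400),interpolation=cv2.INTER_CUBIC),cv2.resize(b[310:370,285:345],(400,400),interpolation=cv2.INTER_CUBIC)]))
```

```text
(no output)
```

View pics/c9.png

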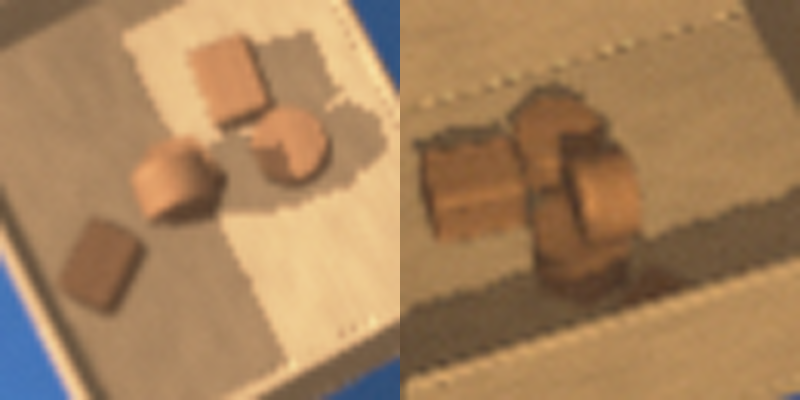

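Call:
arm_command([
  {"delta_pos":[0,0,-1],"dr":[0,0,0]},
  {"delta_pos":[0,0,-1],"dr":[0,0,0]},
  {"delta_pos":[0,0,-1],"dr":[0,0,0]},
  {"delta_pos":[0,0,-1],"dr":[0,0,0]},
  {"delta_pos":[0,0,0],"dr":[0,0,0]},
  {"delta_pos":[0,0,0],"dr":[0,0,0]},
])

```text
time_s: 23.25
position: [0.5029, -0.2202, 0.0841]
tool_rot: [[-0.025, 1.0, -0.003], [0.965, 0.025, 0.259], [0.259, 0.003, -0.966]]
ft_force: [0.6, 0.5, -0.7]
grip_width: 0.0086
```

Resting on the bench; release, then back out along the fingers.

Call:
arm_command([
  {"delta_pos":[0,0,0],"dr":[0,0,0]},
  {"delta_pos":[0,0,0],"dr":[0,0,0]},
  {"delta_pos":[0,0,0],"dr":[0,0,0]},
  {"delta_pos":[0,0,0],"dr":[0,0,0]},
  {"delta_pos":[0,0,0],"dr":[0,0,0]},
  {"delta_pos":[0,0,0],"dr":[0,0,0]},
  {"delta_pos":[0,0,0],"dr":[0,0,0]},
], grip=0.6)

```text
time_s: 23.95
position: [0.5028, -0.2201, 0.0838]
tool_rot: [[-0.025, 1.0, -0.004], [0.965, 0.025, 0.259], [0.259, 0.003, -0.966]]
ft_force: [0.0, -0.8, 0.3]
grip_width: 0.051
```

Call:
arm_command([
  {"delta_pos":[0,-2,0],"dr":[0,0,0]},
  {"delta_pos":[0,-3,12],"dr":[0,0,0]},
  {"delta_pos":[0,-5,20],"dr":[0,0,0]},
  {"delta_pos":[0,-5,20],"dr":[0,0,0]},
  {"delta_pos":[0,-5,20],"dr":[0,0,0]},
  {"delta_pos":[0,-5,20],"dr":[0,0,0]},
  {"delta_pos":[0,-5,20],"dr":[0,0,0]},
  {"delta_pos":[0,0,30],"dr":[0,0,0]},
  {"delta_pos":[-15,0,30],"dr":[0,0,0]},
  {"delta_pos":[-30,10,20],"dr":[0,0,0]},
  {"delta_pos":[-40,20,0],"dr":[0,0,0]},
  {"delta_pos":[-40,20,0],"dr":[0,0,0]},
  {"delta_pos":[-20,10,0],"dr":[0,0,0]},
  {"delta_pos":[0,0,0],"dr":[0,0,0]},
  {"delta_pos":[0,0,0],"dr":[0,0,0]},
])

```text
time_s: 25.45
position: [0.358, -0.1905, 0.2767]
tool_rot: [[-0.024, 1.0, -0.002], [0.966, 0.024, 0.258], [0.258, 0.004, -0.966]]
ft_force: [-0.0, 0.2, -0.0]
grip_width: 0.0514
```

Run:
```python
from h import *
a=snap('top','t9.png'); b=snap('side','s9.png'); print(env.observe()['ft_force'])
cv2.imwrite('pics/c10.png',np.hstack([cv2.resize(a[110:350,80:560],(480,240)),b[100:340,220:480]]))
i=cv2.imread('pics/top0.png'); r=np.s_[125:310,100:430]
print('changed px in bystander/box zone', [int((cv2.absdiff(i[s],a[s]).max(2)>40).sum()) for s in (np.s_[130:200,260:350],np.s_[140:180,380:440],np.s_[265:300,105:180],np.s_[190:305,160:300])])
```

```text
[0.26446323 0.28217693 0.1215733 ]
changed px in bystander/box zone [0, 0, 0, 896]
```

View pics/c10.png

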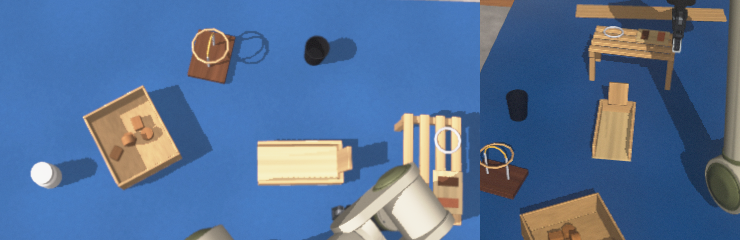

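```bash
python3 -c "
from rig import env
env.close_job()"
```

```text
the job is handed in; nothing more can be done
```

I drew the tray out by its side wall with all five pieces in it and let go of it on the bench, clear of the rack. I then took it by the handle and tipped it to about 45° with the lip low over the stock box. The pieces slid off into the box, and I set the empty tray back down level between the rack and the box. The job was handed in at about 25.5 s.

**Last checks:**
- **Tray:** it is empty and flat on the bench, about 13 cm from the rack and well clear of the box. The gripper is open and touches nothing, with wrist force near zero.
- **Bystanders:** the cup, the wire-form base and the glue jar show no changed pixels against the first picture.
- **Pieces:** I see no strays on the bench. Two of the five overlap in the pile, so I made out all five only by combining the top and side views.
- **Box:** it looks to be in its original place. Its zone shows 896 changed pixels, which I put down to the pieces and their shadows; I did not measure its corners again.

No check failed or disagreed.

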